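# Roll the clamp's thumbwheel until the jaw reaches the gauge mark

### The arm

A 7-joint arm with a two-finger parallel gripper is mounted at the origin on a cart in front of the work surface, level with it; the furniture and walls round the work are solid. World frame = base frame: x ahead of the robot, y to its left, z up, the work surface at z = 0. Lengths are in m, angles in rad, forces in N, time in s.
With the tool pointing down it reaches from about 0.375 to 0.925 m from the base axis. Payload 3.1 kg.
Tool frame: the origin (TCP) lies between the finger pads; the fingertips stand 19 mm ahead of it and the grasp point (between the pads) is the TCP; z points along the fingers, y is the line along which they close (so a half turn about z gives the same grasp; the last joint's range is limited). The gripper opens to 85 mm and grips with 20 to 120 N. Pads are 22 mm wide; open, the fingers measure 114 mm over their backs; the gripper's body (76 mm by 85 mm) begins 54 mm behind the grasp point. The pads swing forward as they close: fully open they stand 13 mm farther back than shut.
Start: joints at [1.087, 0.383, 0.044, 1.598, -0.018, 1.161, -0.05], TCP at [0.245, -0.602, 0.227] pointing down, gripper open.
Joint ranges: [-2.61, 2.61], [-0.41, 2.15], [-1.48, 1.57], [0, 2.5], [-1.57, 4.71], [0.05, 1.97], [-2.85, 2.85]. Speed limits (rad/s): [2.79, 2.79, 3.14, 3.14, 3.14, 3.14, 3.14].

### API

Orientations are given as a unit quaternion [x, y, z, w].
In Python, from bench import move_ptp, movel, move_j, move_gripper, pause, inverse_kinematics, read_camera, camera_params, MotionError, sign_off, look_for, tip_of, read_time_s, read_qpos, read_joint_vel, read_effort, read_eef_pos, read_tcp_rot, read_ft_force, read_ft_torque, read_finger_gap, read_grasp_force gives the robot as it stands. Calls block until the motion is done:
- move_ptp(position, orientation): joint-space move of the TCP to a pose.
- movel(position, orientation=None, speed=0.15): straight line of the TCP; orientation=None keeps the orientation; speed is the mean speed in m/s.
- move_j(angles): joint-space move.
- move_gripper(opening, effort=None): finger opening in m; effort is the grip in N (None keeps the last); returns when the fingers have stopped.
- pause(seconds).
- inverse_kinematics(position, orientation): joint angles nearest the present ones, or None.
- read_camera(name): name is "scene" or "top" or "wrist"; returns the picture (480x640x3 uint8, red, green, blue); there is no depth.
- camera_params(name): a dict with "K" (3x3 intrinsics, pixels), "camera_from_world" (4x4, takes a point from world to camera coordinates). Camera axes: x right, y down, z forward; pixel columns grow to the right and rows downward; lengths in m; the calibration is good to about 2 mm. A picture is of the moment at which its call begins: read the wrist's pose just before it. camera_params takes no time and is no camera call; for the wrist camera it gives the pose at the moment of the call.
A pose or a line that the arm cannot do raises MotionError and nothing moves.
- sign_off(): hands the job in; it is judged then, once.
Trained networks look in the newest picture that a camera, given by its name, has taken for a name from the list of things; names that differ only in an ending like _2 or _b are one class to them, and where a whole thing is asked for, a point or a joint stands for the part that bears it (a point fixed in the world has none). Each returns a list of dicts, best first, with "confidence" (0 to 1); they miss things now and then, are a little off and sometimes report something else, mostly with a low value. They report only what shows in the picture. A call takes as long as a camera call.
- look_for(camera, name): "at" ([column, row] in pixels, amid what is visible of it).
- tip_of(camera, name): "at" ([column, row] in pixels: a listed point, or the origin of a listed thing).
Readings, each from a call of its own:
- read_time_s(): time.
- read_qpos(): joint angles.
- read_joint_vel(): joint speeds.
- read_effort(): joint torques, N m.
- read_eef_pos(): TCP position.
- read_tcp_rot(): TCP orientation.
- read_ft_force(): force on the tool from outside, world axes, zero at the start.
- read_ft_torque(): the same for the moment, N m.
- read_finger_gap(): finger opening in m.
- read_grasp_force(): force on a finger pad.
Only numpy, scipy, OpenCV 4.12 (cv2) and the standard library are available. Lean on these libraries where they do the work, as an engineer would, in place of code of your own. Each camera call takes 0.05 s, during which the arm holds its last target. There are 200 camera calls.

### The job

Set the blue board clamp for the green module lying in it: with a fingertip on top of the knurled brass wheel, roll the wheel toward the jaws, stroke after stroke and without bearing down hard on it, until the sliding jaw has closed in and its black pointer stands level with the white line on the red gauge rider. Move the jaw by the wheel only, do not shift the red rider, leave the module lying where it is and the things around the clamp in their places, and finish with the hand clear of everything.

Things in the scene. Friction and masses are not known exactly. Their poses are not given: they have to be found in the camera images.
- clamp: blue board clamp bolted to the bench, plate 90 x 250 x 12 mm (y = -140 to +110 mm). Origin on the bench at the plate's mid width; +y points along the clamp from the wheel to the fixed jaw, z up. Fixed aluminium jaw: y = 85 to 105 mm, 58 mm tall. The wheel's axis lies along x, at y = -100 mm. White scale strip and red rider are on the -x side, nearest the robot.
- wheel_top (a point): highest point of the knurled brass wheel, midway across its width, 73 mm above the bench (does not turn with it). The axle is rigid: feel for the rim and press on it with some 4 to 10 N. A closed fingertip pressed so and drawn straight along the clamp's +y, up to some 30 mm centred on this point, takes the rim along.
- wheel: the knurled wheel, 56 mm in diameter, 16 mm wide, fine ribs; origin on its axis, turns with it. Stands 21 mm out of grey cheeks (36 mm over their outsides, 52 mm long). Rolling its top along the clamp's +y closes the jaw: 40 mm a turn (1 mm of jaw for 4.4 mm of rim); the other way opens it. Turns freely (about 1 N at the rim), does not coast or spring back.
- jaw: sliding aluminium jaw, 78 x 22 mm, up to 58 mm above the bench, with a flat steel rack bar (8 mm wide, at clamp x = 24 mm, top 58 mm above the bench) running back past the wheel. Origin under the middle of its clamping face, toward the fixed jaw; slides along the clamp's y. Gap 73 to 91 mm at the start.
- pointer (a point): tip of the black pointer on the sliding jaw, level with its clamping face, 22.5 mm above the bench; axes as the clamp
- rider: red gauge rider, 11 x 10 x 10 mm, on the edge of the clamp next to the scale strip; can be pushed along the scale but is to stay where it is set; origin under its centre
- mark (a point): white line across the red rider: its end next to the pointer, on the rider's top; axes as the clamp. The pointer is at the mark when both have the same place along the clamp's y (gap then 51 to 63 mm); at the start the pointer is 10 to 40 mm short of it, toward the wheel
- module: green circuit module, 36 x 44 x 6 mm, lying loose on the clamp's plate by the fixed jaw, clear of the jaw at the mark by 3 mm or more; origin under its centre
- jar: pale paste jar, 56 mm wide, 42 mm tall, standing to the left of the clamp; origin under its centre
- tape: roll of pale tape, 56 mm wide, 17 mm tall, lying to the left of the clamp; origin under its centre
- syringe: yellow flux syringe, 137 mm long, lying to the right of the clamp; origin under its centre
- magnifier: black loupe, 35 mm wide, 26 mm tall, standing to the right of the clamp; origin under its centre
- cutters: side cutters with orange handles, 118 mm long, lying at the right; origin under their centre

How it is judged:
By the outcome, as a careful person would: the job done as asked, in the order asked, and still so for the second after the job is handed in, with the robot touching nothing.
It also fails if it takes over 72 s, if anything falls off the work surface, if the arm or the gripper's body presses on something with over 40 N, if the wrist force passes 120 N, or if a joint passes its speed limit or range.

## Working session

There is one attempt and no reset: what is moved stays moved. The work goes in short steps, each a Python script; the robot and the scene stay as the last script left them, time stands still between calls to the robot, and variables do not carry over. Pictures are saved under pics/ and viewed, at most 10 in all, crops included, and the job is handed in when it is done.

```bash
mkdir -p pics; ls; cat > h.py <<'E'
from bench import *
import numpy as np, cv2
def ray(cam,px):
    p=camera_params(cam);K=np.array(p["K"]);T=np.array(p["camera_from_world"])
    R=T[:3,:3];o=-R.T@T[:3,3];d=R.T@np.linalg.inv(K)@np.array([px[0],px[1],1.]);return o,d
def at_z(cam,px,z):
    o,d=ray(cam,px);return o+d*(z-o[2])/d[2]
def save(im,n): cv2.imwrite(f"pics/{n}.png",cv2.cvtColor(im,cv2.COLOR_RGB2BGR))
E
cat > a.py <<'E'
from h import *
print(read_time_s(),read_tcp_rot(),read_ft_force())
Z=dict(wheel_top=.073,pointer=.0225,mark=.02,jaw=.012,rider=.012,module=.012,clamp=0,jar=0,magnifier=0,wheel=.045)
ims=[]
for c in("scene","top"):
    im=read_camera(c);save(im,c)
    for n,z in Z.items():
        for r in tip_of(c,n)[:1]: print(c,n,np.round(r["at"],1),round(r["confidence"],2),np.round(at_z(c,r["at"],z),4))
print(read_time_s())
E
python3 a.py
```

```text
pics
0.0 [ 9.81451710e-01  1.91705017e-01 -3.33452154e-04 -1.27155812e-03] [0.25984788 0.40657873 0.04850645]
scene wheel_top [280.4 224.5] 0.88 [0.4527 0.274  0.073 ]
scene pointer [248.4 229.4] 0.64 [0.4111 0.3675 0.0225]
scene jaw [261.2 229.6] 0.67 [0.4459 0.3517 0.012 ]
scene clamp [261.9 228.2] 0.86 [0.4611 0.3669 0.    ]
scene jar [204.7 196.3] 0.54 [0.4329 0.6115 0.    ]
scene magnifier [278.9 223.7] 0.63 [0.5125 0.3486 0.    ]
scene wheel [280.3 232.7] 0.65 [0.4509 0.2729 0.045 ]
top wheel_top [269.4 242.2] 0.69 [0.455  0.2644 0.073 ]
top pointer [227.9 263. ] 0.85 [0.4136 0.3677 0.0225]
top mark [216.3 261.6] 0.43 [0.4178 0.396  0.02  ]
top jaw [226.3 250.7] 0.65 [0.445  0.3733 0.012 ]
top rider [218.4 267.7] 0.35 [0.4038 0.3921 0.012 ]
top module [200.  246.8] 0.56 [0.4556 0.4372 0.012 ]
top clamp [137.3 230.6] 0.73 [0.5001 0.5938 0.    ]
top jar [130.4 255.2] 0.78 [0.4392 0.6086 0.    ]
top magnifier [374.9 267.3] 0.73 [0.3998 0.0105 0.    ]
top wheel [268.3 244. ] 0.81 [0.455  0.2689 0.045 ]
1.1
```

```bash
python3 - <<'E'
import cv2
a=cv2.imread('pics/top.png')[180:330,100:400];b=cv2.imread('pics/scene.png')[150:300,150:350]
cv2.imwrite('pics/c1.png',cv2.resize(a,(800,400),interpolation=cv2.INTER_CUBIC))
cv2.imwrite('pics/c2.png',cv2.resize(b,(800,600),interpolation=cv2.INTER_CUBIC))
E
```

```text
(no output)
```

View pics/c1.png

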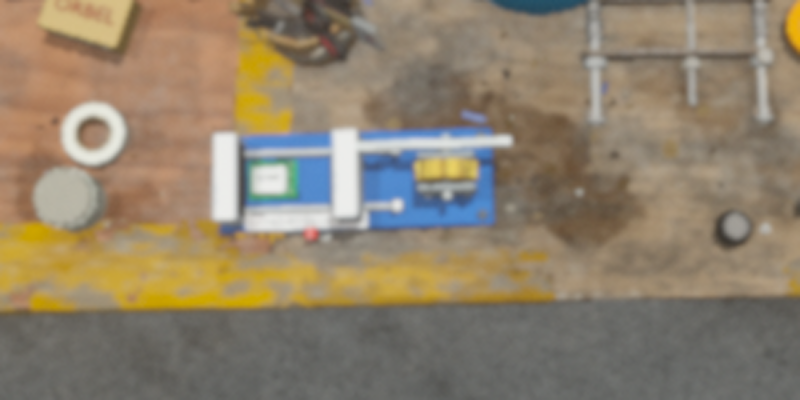

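View pics/c2.png

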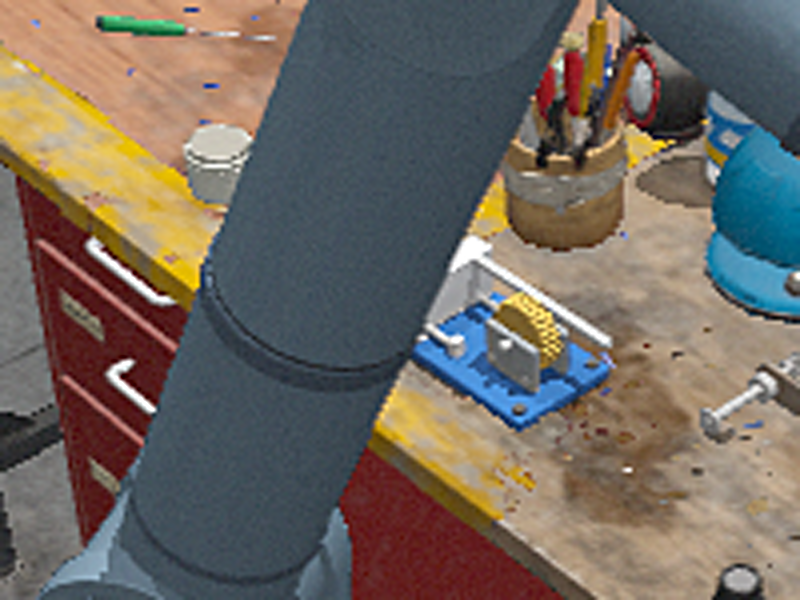

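The top crop shows the clamp along world +y: fixed jaw at left, wheel at crop (447,170), red rider at (311,234). The scene view is partly blocked by the arm, so I'll check the whole picture for obstacles before moving.

View pics/scene.png

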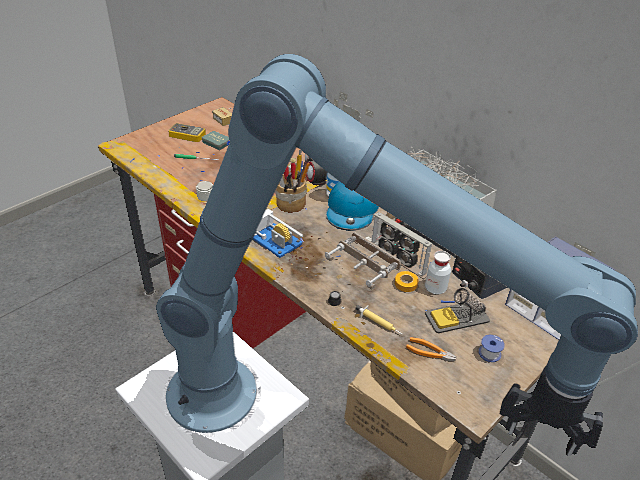

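```bash
python3 - <<'E'
from h import *
for s in(1,-1):
  for p in([.43,.32,.35],[.455,.265,.1]):
    print(s,p,inverse_kinematics(p,[.70710678,s*.70710678,0,0]))
T=np.array(camera_params("wrist")["camera_from_world"]);print(-T[:3,:3].T@T[:3,3],T[:3,:3],camera_params("wrist")["K"],read_eef_pos())
print(read_qpos())
E
```

```text
1 [0.43, 0.32, 0.35] [ 0.03939253  0.15290492 -0.82952905  1.68035552  0.11516983  1.35892376
 -0.8086106 ]
1 [0.455, 0.265, 0.1] [ 0.14733869  0.46340365 -0.8871233   1.96424099  0.44969413  0.92264967
 -0.968247  ]
-1 [0.43, 0.32, 0.35] [ 0.35332016  0.26753536 -1.24000016  1.67083103  0.25708001  1.38803306
  2.21845479]
-1 [0.455, 0.265, 0.1] [ 0.38562881  0.68003604 -1.24195097  1.95632643  0.74589157  1.0694918
  1.95210344]
[ 0.31045365 -0.57462755  0.37449772] [[ 3.75426083e-01 -9.26852236e-01  4.33687791e-04]
 [-8.89837906e-01 -3.60302254e-01  2.79947829e-01]
 [-2.59314012e-01 -1.05485629e-01 -9.60015117e-01]] [[361.94991494   0.         319.70115328]
 [  0.         361.94991494 235.59183843]
 [  0.           0.           1.        ]] [ 0.24458817 -0.60222212  0.22745901]
[ 1.08722198  0.38291952  0.04389971  1.59789474 -0.01786174  1.16122477
 -0.04988613]
```

The scene picture shows open space above the bench between the arm and the clamp (clamp at ~(275,237)). The base joint can swing there with the hand raised.

```bash
cat > b.py <<'E'
from h import *
Z=dict(wheel_top=.073,pointer=.0225,mark=.022,jaw=.012,rider=.012,module=.012,clamp=0)
def look(tag=None,names=Z,c="wrist"):
    im=read_camera(c)
    if tag: save(im,tag)
    o={}
    for n in names:
        for r in tip_of(c,n)[:2]:
            p=at_z(c,r["at"],Z[n]); o.setdefault(n,p); print(n,np.round(r["at"],1),round(r["confidence"],2),np.round(p,4))
    return o
E
python3 - <<'E'
from b import *
t0=read_time_s()
q=list(read_qpos()); 
q=[q[0],.15,.04,1.68,-.02,1.36,q[6]];move_j(q);print(read_eef_pos())
q[0]=-.70;move_j(q);print(read_eef_pos(),read_tcp_rot())
move_ptp([.44,.27,.24],[.70710678,.70710678,0,0])
move_gripper(0.0,30)
print(read_eef_pos(),read_qpos(),read_time_s()-t0)
look("w1")
E
```

```text
[ 0.20429582 -0.51003671  0.32922831]
[0.45496337 0.30759929 0.32971569] [ 0.46501386  0.88495068 -0.01919733 -0.01599564]
[0.43994727 0.26996883 0.23994984] [-0.71446401  0.11723806  0.09031529  1.90628629 -0.01170896  1.11870097
 -0.61957302] 5.0
wheel_top [336.3 215.5] 0.66 [0.4547 0.2688 0.073 ]
pointer [291.   98.2] 0.59 [0.4129 0.3706 0.0225]
mark [290.4  66.3] 0.71 [0.413  0.3983 0.022 ]
jaw [332.1 103.7] 0.86 [0.4522 0.3664 0.012 ]
rider [278.6  71.3] 0.58 [0.4009 0.3955 0.012 ]
module [334.3  27.9] 0.61 [0.4536 0.4324 0.012 ]
clamp [331.5 101.5] 0.56 [0.4519 0.3693 0.    ]
```

View pics/w1.png

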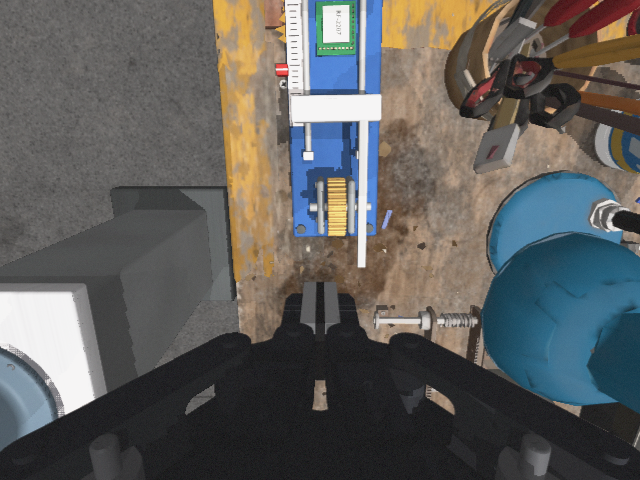

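Wrist view: clamp runs straight up in the image (yaw ≈ 0), wheel at (337,207), rider line at (283,70), module at (336,27). The pointer is about 28 mm short of the mark. Now the first stroke, feeling for the rim.

```bash
cat > s.py <<'E'
from b import *
Q=[.70710678,.70710678,0,0]
X,Y=.4545,.268
def fz(): return read_ft_force()[2]-F0
F0=0
def stroke(y0,y1,zhint,zmin=.088,seg=3,v=.06):
    global F0
    movel([X,y0,zhint+.004],Q,speed=.12); F0=read_ft_force()[2]
    z=zhint+.0005; movel([X,y0,z],Q,speed=.03)
    while fz()<5:
        z-=.0004 
        if z<zmin: raise SystemExit("no contact")
        movel([X,y0,z],Q,speed=.02)
    zc=z; log=[round(fz(),1)]
    for i in range(1,seg+1):
        movel([X,y0+(y1-y0)*i/seg,z],Q,speed=v); f=read_ft_force(); log.append((round(f[2]-F0,1),round(f[1],1)))
        if i<seg:
            if f[2]-F0<4: z-=.0003
            elif f[2]-F0>9: z-=-.0003
    movel([X,y1,zc+.006],Q,speed=.12)
    print("z",round(zc,4),log,"t",round(read_time_s(),2)); return zc
E
python3 - <<'E'
from s import *
move_ptp([X,Y-.012,.11],Q)
look(None,["wheel_top","pointer","mark"])
z=stroke(Y-.012,Y+.012,.0945)
print(read_eef_pos())
look("w2",["wheel_top","pointer","mark","rider"])
E
```

```text
wheel_top [320.3 242.9] 0.92 [0.4568 0.2713 0.073 ]
pointer [246.5  55.2] 0.69 [0.4131 0.3729 0.0225]
mark [242.9   3.1] 0.66 [0.4123 0.4002 0.022 ]no contact
```

```bash
python3 - <<'E'
from s import *
print(read_eef_pos(),read_ft_force(),read_finger_gap(),read_time_s())
look("w2",["wheel_top","pointer"])
E
```

```text
[0.45446342 0.25597508 0.08814837] [0.93958579 0.18356504 0.49363852] -0.00043776932199465833 12.0583
wheel_top [318.9 256.1] 0.91 [0.454  0.2705 0.073 ]
pointer [238.4  46.4] 0.83 [0.4113 0.3706 0.0225]
```

View pics/w2.png

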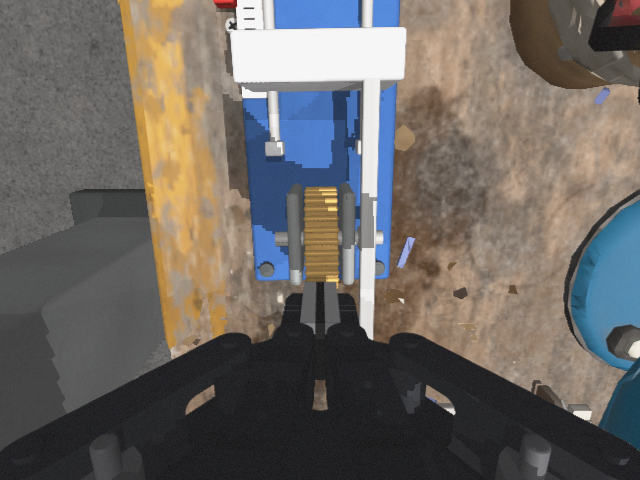

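```bash
python3 - <<'E'
from s import *
for px,z in(((320,282),.069),((285,238),.045),((372,238),.045),((320,187),.05),((320,287),.05),((320,282),.1),((365,150),.058),((365,330),.058),((320,30),.058)): print(px,z,at_z("wrist",px,z))
p=camera_params("wrist");T=np.array(p["camera_from_world"])
for y in(.256,.267,.278):
  c=T@[.4545,y,.069,1];u=np.array(p["K"])@c[:3];print(y,u[:2]/u[2])
E
```

```text
(320, 282) 0.069 [0.45450414 0.25539562 0.069     ]
(285, 238) 0.045 [0.43534962 0.27106024 0.045     ]
(372, 238) 0.045 [0.48308225 0.27100388 0.045     ]
(320, 187) 0.05 [0.45456507 0.29984939 0.05      ]
(320, 287) 0.05 [0.45452298 0.24408145 0.05      ]
(320, 282) 0.1 [0.45446969 0.26894331 0.1       ]
(365, 150) 0.058 [0.47604129 0.31874411 0.058     ]
(365, 330) 0.058 [0.47934903 0.22185936 0.058     ]
(320, 30) 0.058 [0.45460643 0.36992461 0.058     ]
0.256 [319.99074682 280.8757991 ]
0.267 [319.97357731 260.0375622 ]
0.278 [319.95579706 238.45809714]
```

```bash
python3 - <<'E'
from s import *
movel([X,.256,.098],Q,speed=.12); movel([X,.271,.098],Q,speed=.12)
F0=read_ft_force()
z=.0945
movel([X,.271,z],Q,speed=.05)
while z>.086:
    f=(read_ft_force()-F0)
    if f[2]>4: break
    z-=.0005; movel([X,.271,z],Q,speed=.03)
print(z,f,read_eef_pos(),read_time_s())
im=read_camera("wrist");save(im[150:350,220:420].repeat(3,0).repeat(3,1),"w3")
E
```

```text
0.086 [-0.16900259  0.07249055 -0.84386073] [0.45444943 0.27099638 0.08596494] 17.2333
```

View pics/w3.png

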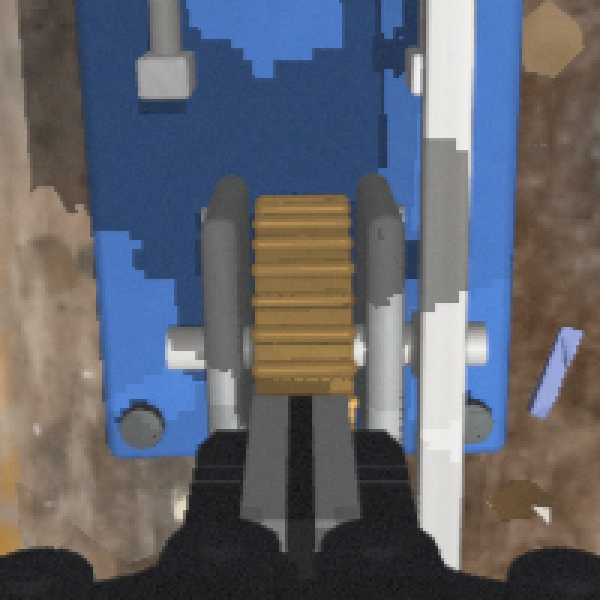

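```bash
python3 - <<'E'
from s import *
F0=read_ft_force(); z=.086
while z>.066:
    f=(read_ft_force()-F0)
    if f[2]>3: break
    z-=.0005; movel([X,.271,z],Q,speed=.03)
print(z,f,read_eef_pos(),read_time_s())
E
```

```text
0.06849999999999998 [-1.28995851 -0.18558181  4.63762205] [0.45465096 0.27116853 0.06910631] 26.0333
```

```bash
python3 - <<'E'
from s import *
a=read_camera("wrist")[150:350,220:420].repeat(2,0).repeat(2,1)
b=cv2.resize(read_camera("scene")[180:280,230:330],(400,400))
save(np.hstack([a,b]),"w4"); print(read_ft_force(),read_finger_gap(),read_grasp_force())
E
```

```text
[-0.14071787 -0.76844332  4.94424497] 6.236083419833813e-05 2.583901360630989
```

View pics/w4.png

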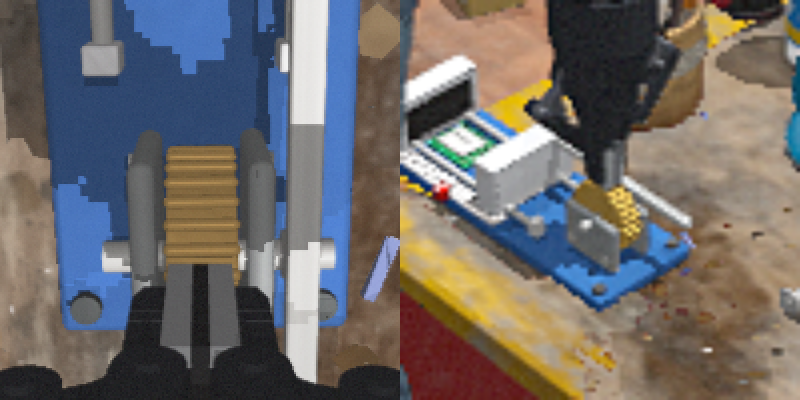

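Left: fingers rest on the wheel's crown. Right (scene view): fingertip stands on top of the wheel, ~(608,180). This is real contact at ~5 N with TCP z ≈ 0.069, so I'll stroke from here.

```bash
python3 - <<'E'
from s import *
look(None,["pointer"])
for y in(.276,.284):
    movel([X,y,.0685],Q,speed=.06); print(np.round(read_ft_force(),2))
movel([X,.284,.0745],Q,speed=.12)
look(None,["pointer","wheel_top","mark"]); print(read_time_s())
movel([X,.259,.0745],Q,speed=.15); F0=read_ft_force()[2]
for z in (.071,.070,.0695,.069,.0685,.068,.0675,.067):
    movel([X,.259,z],Q,speed=.04); f=read_ft_force()[2]-F0; print(z,round(f,2))
    if f>4: break
for y in(.265,.271,.277,.284):
    movel([X,y,z],Q,speed=.06); print(np.round(read_ft_force(),2))
movel([X,.284,.0745],Q,speed=.12)
look(None,["pointer","wheel_top","mark"]); print(read_time_s())
E
```

```text
pointer [231.7  72.2] 0.9 [0.4113 0.3705 0.0225]
[-1.74  0.31  5.45]
[-0.08  1.52  1.66]
mark [232.4  44.6] 0.7 [0.411  0.3962 0.022 ]
27.2167
0.071 -1.24
0.07 -0.32
0.0695 -0.21
0.069 -0.65
0.0685 -0.63
0.068 3.96
0.0675 6.68
[-1.82  0.5  10.28]
[-3.83  0.44  9.78]
[-2.29  1.99  8.69]
[-0.77  2.53  4.81]
pointer [234.5  80.7] 0.73 [0.4111 0.3789 0.0225]
mark [230.9  41.3] 0.8 [0.4103 0.3973 0.022 ]
30.75
```

```bash
cat >> s.py <<'E'
def st(L=.025,y1=.284,z=.0678):
    y0=y1-L if L>=.025 else .271-L/2; y1=y0+L
    p=read_eef_pos(); movel([X,p[1],.0745],Q,speed=.12)
    movel([X,y0,.0745],Q,speed=.15);F0=read_ft_force()[2]
    movel([X,y0,z+.0005],Q,speed=.04)
    while 1:
        movel([X,y0,z],Q,speed=.03); f=read_ft_force()[2]-F0
        if f>3.5 or z<.0665: break
        z-=.0003
    l=[round(f,1)]
    for k in(1,2,3):
        movel([X,y0+L*k/3,z],Q,speed=.06); f=read_ft_force();l.append(round(f[2]-F0,1))
        if f[2]-F0>9: z+=.0002
    movel([X,y1,.0745],Q,speed=.12); print(round(z,4),l,round(read_time_s(),1))
E
python3 - <<'E'
from s import *
st();look(None,["pointer","mark"]);st();look(None,["pointer","mark"]);look(None,["pointer","mark"])
E
```

```text
0.0678 [np.float64(5.1), np.float64(6.5), np.float64(5.8), np.float64(3.8)] 33.0
pointer [234.2  68.6] 0.83 [0.4111 0.3847 0.0225]
mark [234.   41.7] 0.55 [0.4117 0.3971 0.022 ]
0.0678 [np.float64(5.0), np.float64(5.7), np.float64(6.5), np.float64(3.2)] 35.4
pointer [233.2  59.9] 0.96 [0.411  0.3888 0.0225]
mark [232.8  42.1] 0.7 [0.4112 0.397  0.022 ]
pointer [234.6  60.3] 0.76 [0.4116 0.3889 0.0225]
mark [234.4  45.2] 0.98 [0.4119 0.396  0.022 ]
```

```bash
python3 - <<'E'
from s import *
st()
for y in(.284,.320):
  movel([X,y,.085],Q,speed=.15)
  for i in range(3): look(None,["pointer","mark"])
im=read_camera("wrist");save(cv2.resize(im[40:160,150:310],(800,600),interpolation=cv2.INTER_CUBIC),"w5");print(read_time_s())
E
```

```text
0.0678 [np.float64(4.9), np.float64(8.7), np.float64(7.5), np.float64(5.0)] 37.9
pointer [235.6  55.5] 0.64 [0.4102 0.3932 0.0225]
mark [240.   50.2] 0.68 [0.4124 0.3958 0.022 ]
pointer [237.2  53.7] 0.68 [0.4109 0.3941 0.0225]
mark [238.5  47.6] 0.68 [0.4117 0.3972 0.022 ]
pointer [238.7  53.7] 0.95 [0.4118 0.3943 0.0225]
mark [238.   51.6] 0.65 [0.4114 0.3954 0.022 ]
pointer [240.  126.4] 0.74 [0.4103 0.3926 0.0225]
mark [245.9 124.4] 0.64 [0.4137 0.3934 0.022 ]
mark [322.5 167.8] 0.2 [0.4561 0.3696 0.022 ]
pointer [240.4 122.1] 0.68 [0.411  0.3948 0.0225]
mark [240.4 119. ] 0.54 [0.411  0.3966 0.022 ]
pointer [242.7 125.8] 0.64 [0.412  0.3935 0.0225]
mark [242.1 121. ] 0.55 [0.4117 0.3962 0.022 ]
39.525
```

View pics/w5.png

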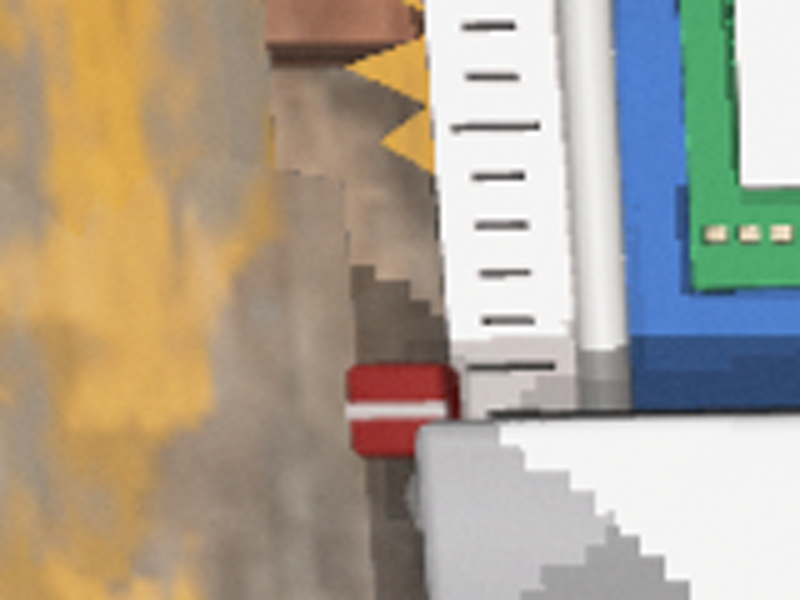

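The pointer is hidden under the jaw's edge in this view (rider line at crop (395,410), jaw top edge at row ~415). I'll look from further to the robot's side.

```bash
python3 - <<'E'
from s import *
movel([X,.32,.10],Q,speed=.15);movel([.37,.322,.10],Q,speed=.2)
for i in range(5):
  look(None,["pointer","mark"])
im=read_camera("wrist");
p=camera_params("wrist");T=np.array(p["camera_from_world"]);print(np.array2string(-T[:3,:3].T@T[:3,3]))
u=np.array(p["K"])@(T@[.412,.395,.022,1])[:3];u=(u[:2]/u[2]).astype(int);o=u-[40,30];print("crop",o)
save(cv2.resize(im[o[1]:o[1]+60,o[0]:o[0]+80],(800,600),interpolation=cv2.INTER_CUBIC),"w6");save(im,"w6full");print(read_time_s())
E
```

```text
pointer [388.4 129.7] 0.85 [0.4133 0.394  0.0225]
mark [389.5 123.7] 0.74 [0.4139 0.3973 0.022 ]
pointer [385.2 128.7] 0.84 [0.4108 0.3944 0.0225]
mark [386.5 124. ] 0.77 [0.4111 0.3971 0.022 ]
pointer [386.7 130.4] 0.92 [0.4107 0.3934 0.0225]
mark [390.9 123.6] 0.58 [0.4128 0.3974 0.022 ]
pointer [391.3 129.2] 0.57 [0.4128 0.3942 0.0225]
mark [391.4 127.2] 0.9 [0.4128 0.3954 0.022 ]
mark [459.6  62.4] 0.3 [0.4496 0.4306 0.022 ]
pointer [390.7 130. ] 0.81 [0.4122 0.3939 0.0225]
mark [389.8 125.4] 0.87 [0.4116 0.3965 0.022 ]
mark [386.9 126.4] 0.56 [0.4099 0.3959 0.022 ]
[0.3697673  0.3940558  0.24702741]
crop [350  98]
41.15
```

View pics/w6.png

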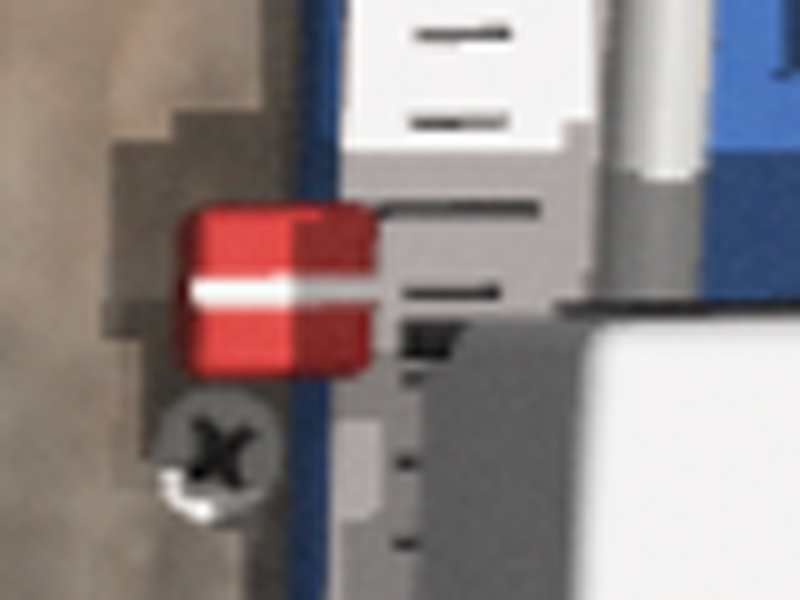

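Red rider's white line is at crop row 290; the black pointer spans rows 322–358 (17 px/mm), so 2–3 mm remain. I'll average more network readings to settle which part of the pointer counts as its tip.

```bash
cat > m.py <<'E'
from h import *
def meas(n):
    P,M=[],[]
    for i in range(n):
        read_camera("wrist")
        for L,k in((P,"pointer"),(M,"mark")):
            r=tip_of("wrist",k)
            if r and abs(r[0]["at"][0]-389)<12: L.append(r[0]["at"][1])
    for L in(P,M): print(len(L),np.mean(L),np.median(L),np.std(L)/len(L)**.5)
    print((np.mean(P)-np.mean(M))/1.7,"mm",read_time_s())
E
python3 -c "
from m import *
meas(16)"
```

```text
16 130.06250000000003 129.75 0.5022507933045004
15 125.27333333333333 125.4 0.22260411629750407
2.817156862745119 mm 43.55
```

```bash
python3 - <<'E'
from s import *
from m import meas
movel([X,.322,.10],Q,speed=.2); movel([X,.271,.0845],Q,speed=.15)
st(.0117)
movel([X,.28,.10],Q,speed=.15);movel([.37,.322,.10],Q,speed=.2)
meas(12)
im=read_camera("wrist")[98:158,350:430]
save(cv2.resize(im,(800,600),interpolation=cv2.INTER_CUBIC),"w7");print(read_time_s())
E
```

```text
0.0678 [np.float64(7.6), np.float64(6.7), np.float64(7.2), np.float64(7.6)] 46.7
11 123.74545454545456 123.4 0.48894618277156243
10 124.63999999999999 124.45 0.29468627385747037
-0.5262032085561309 mm 49.4417
49.4917
```

View pics/w7.png

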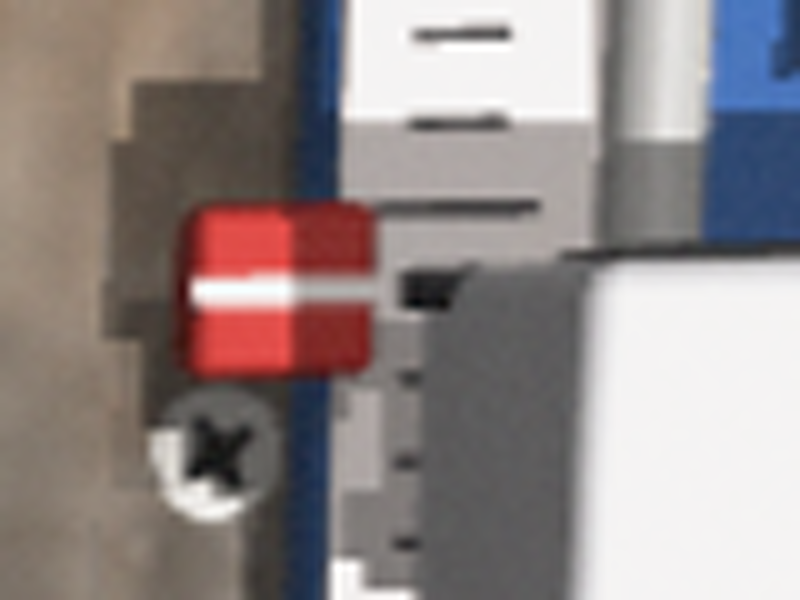

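The pointer (rows 272–308, centre 290) now stands level with the rider's white line (row 290). The rider hasn't moved and the hand is clear.

```bash
python3 - <<'E'
from s import *
movel([.37,.322,.16],Q,speed=.2);pause(.3);print(read_ft_force(),read_time_s());print(sign_off())
E
```

```text
[-0.65434718 -0.37169708  1.0052489 ] 50.2417
the job is handed in; nothing more can be done
None
```

The job is handed in at about 50 s: the jaw was closed by the wheel alone until the pointer's centreline stood level with the rider's white line (network readings put it within about 0.5 mm). The rider had not moved and the hand was clear; I did not re-image the module and surrounding things at the end.

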